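# Heft the parts boxes and load the steel block into the vise

### The job

One of the three identical closed parts boxes on the plywood board holds a steel block, the other two are empty: heft the boxes, keeping them upright, to find the heavy one, set it back on the board, and open only that one, laying its lid on the rubber mat. Take the block out, set it down and take it again by its ends so that it fits lengthwise between the jaws of the vise, and lower it gently onto the sprung bed, without dropping it or pressing the bed to its stop. Leave all three boxes standing on the board, the empty ones closed, and do not disturb the other things on the bench.

Things in the scene. Friction and masses are not known exactly. Their poses are not given: they have to be found in the camera images.
- board: Plywood board lying on the bench, 220 (x) x 360 (y) x 12 mm, fixed; the three boxes stand on it square to it, in a row along its y, 115 mm apart. Origin: centre of its underside.
- box_a: One of three identical grey sheet-steel boxes with loose lift-off lids. Outside 116 (x) x 60 (y) x 54 mm high, walls and floor 3 mm, inside 110 x 54 mm and 51 mm deep. Origin: centre of its underside, z up. Empty with its lid about 0.3 kg; with the steel block in it about 0.75 kg (either +-10 %). Which one holds the block changes from start to start and cannot be seen.
- rim_a (a point): Point at the middle of the mouth of box_a, at rim height (54 mm above its origin).
- lid_a: Lid of box_a: plate 116 (x) x 60 (y) x 4 mm, a 5 mm deep locating plug (104 x 48 mm) below it and on top a black bar grip 44 (x) x 14 (y) x 20 mm high. Origin: centre of the plate's underside (on the rim when closed); the grip's top is 24 mm above it. Lying on the mat the origin is 5 mm above the mat. About 70 g.
- box_b: Identical to box_a. Whichever box holds the block: the steel block (30 x 50 x 40 mm high, pose not measured) stands free on the box floor in the middle, its 50 mm length along the box's y (2 mm short of both walls), its 30 mm width along the box's x, its top 11 mm below the rim, with 40 mm of room on each side of its width.
- rim_b (a point): Point at the middle of the mouth of box_b, at rim height (54 mm above its origin).
- lid_b: Lid of box_b: plate 116 (x) x 60 (y) x 4 mm, a 5 mm deep locating plug (104 x 48 mm) below it and on top a black bar grip 44 (x) x 14 (y) x 20 mm high. Origin: centre of the plate's underside (on the rim when closed); the grip's top is 24 mm above it. Lying on the mat the origin is 5 mm above the mat. About 70 g.
- box_c: Identical to box_a. In every box two 8 mm high ribs across the floor, 2 mm from the block's sides, keep the block in the middle.
- rim_c (a point): Point at the middle of the mouth of box_c, at rim height (54 mm above its origin).
- lid_c: Lid of box_c: plate 116 (x) x 60 (y) x 4 mm, a 5 mm deep locating plug (104 x 48 mm) below it and on top a black bar grip 44 (x) x 14 (y) x 20 mm high. Origin: centre of the plate's underside (on the rim when closed); the grip's top is 24 mm above it. Lying on the mat the origin is 5 mm above the mat. About 70 g.
- mat: Thin black rubber mat on the bench, 260 (x) x 120 (y) x 3 mm, fixed and clear: the place to set things down. Origin: centre of its underside.
- vise: Small fixed machine vise, origin: centre of its underside. Base 60 (x) x 150 (y) x 20 mm. Two green jaws, 44 mm long (x), 24 mm thick, leave a 37 mm gap (along y) over the bed; jaw tops 87 mm above the bench, about 6 mm above the seated block's top, so it cannot be held by its 30 mm width there. It goes in with its 50 mm length along the vise's x, ends 3 mm out. Screw at -y.
- bed_top (a point): Middle of the top of the vise's sprung aluminium bed (40 x 32 mm) between the jaws; 45 mm above the bench when unloaded. The block's underside rests on it.
- bed (a joint): How far the sprung bed is pressed down, in m: about 0.0005 unloaded, about 0.0045 (0.004 to 0.0055) with the block resting on it, 0.016 at its stop; spring 1100 N/m, damped.
- jar: Bystander: small amber jar, 36 mm across, 50 mm high, standing on the board behind the boxes; origin: centre of its underside.
- wrench: Bystander: wrench lying on the bench to the left of the board; origin near its middle.
- screwdriver: Bystander: screwdriver lying beyond the mat; origin near its middle.
- oil: Bystander: white oil bottle, 56 mm across, 150 mm high, standing beyond the board; origin: centre of its underside.
- carton: Bystander: small cardboard box 70 x 90 x 50 mm beyond the vise; origin: centre of its underside.
- collar: Bystander: round steel collar, 44 mm across and 30 mm high, between the vise, the mat and the small cardboard box; origin: centre of its underside.
Not all that is in view belongs to the job. Leave any turquoise or yellow look-alike of the lid_c alone.

How it is judged (in metres and radians):
On the way, in this order (a step that is already met when the one before it is completed fails the run):
1. a box has been lifted clear of the board (z of any of box_a, box_b, box_c in the frame of board above 0.027 m), for 0.15 s.
2. one lid is off its box, the other two are closed, and all three boxes stand on the board (((distance between lid_a and rim_a above 0.06 m and (distance between lid_b and rim_b below 0.012 m and angle between lid_b's own z axis and vertical below 0.1 rad) and (distance between lid_c and rim_c below 0.012 m and angle between lid_c's own z axis and vertical below 0.1 rad) and (x of box_a in the frame of board between -0.11 and 0.11 m and y of box_a in the frame of board between -0.18 and 0.18 m and z of box_a in the frame of board below 0.02 m and angle between box_a's own z axis and vertical below 0.1 rad and linear speed of box_a below 0.02 m/s) and (x of box_b in the frame of board between -0.11 and 0.11 m and y of box_b in the frame of board between -0.18 and 0.18 m and z of box_b in the frame of board below 0.02 m and angle between box_b's own z axis and vertical below 0.1 rad and linear speed of box_b below 0.02 m/s) and (x of box_c in the frame of board between -0.11 and 0.11 m and y of box_c in the frame of board between -0.18 and 0.18 m and z of box_c in the frame of board below 0.02 m and angle between box_c's own z axis and vertical below 0.1 rad and linear speed of box_c below 0.02 m/s)) or (distance between lid_b and rim_b above 0.06 m and (distance between lid_a and rim_a below 0.012 m and angle between lid_a's own z axis and vertical below 0.1 rad) and (distance between lid_c and rim_c below 0.012 m and angle between lid_c's own z axis and vertical below 0.1 rad) and (x of box_a in the frame of board between -0.11 and 0.11 m and y of box_a in the frame of board between -0.18 and 0.18 m and z of box_a in the frame of board below 0.02 m and angle between box_a's own z axis and vertical below 0.1 rad and linear speed of box_a below 0.02 m/s) and (x of box_b in the frame of board between -0.11 and 0.11 m and y of box_b in the frame of board between -0.18 and 0.18 m and z of box_b in the frame of board below 0.02 m and angle between box_b's own z axis and vertical below 0.1 rad and linear speed of box_b below 0.02 m/s) and (x of box_c in the frame of board between -0.11 and 0.11 m and y of box_c in the frame of board between -0.18 and 0.18 m and z of box_c in the frame of board below 0.02 m and angle between box_c's own z axis and vertical below 0.1 rad and linear speed of box_c below 0.02 m/s)) or (distance between lid_c and rim_c above 0.06 m and (distance between lid_a and rim_a below 0.012 m and angle between lid_a's own z axis and vertical below 0.1 rad) and (distance between lid_b and rim_b below 0.012 m and angle between lid_b's own z axis and vertical below 0.1 rad) and (x of box_a in the frame of board between -0.11 and 0.11 m and y of box_a in the frame of board between -0.18 and 0.18 m and z of box_a in the frame of board below 0.02 m and angle between box_a's own z axis and vertical below 0.1 rad and linear speed of box_a below 0.02 m/s) and (x of box_b in the frame of board between -0.11 and 0.11 m and y of box_b in the frame of board between -0.18 and 0.18 m and z of box_b in the frame of board below 0.02 m and angle between box_b's own z axis and vertical below 0.1 rad and linear speed of box_b below 0.02 m/s) and (x of box_c in the frame of board between -0.11 and 0.11 m and y of box_c in the frame of board between -0.18 and 0.18 m and z of box_c in the frame of board below 0.02 m and angle between box_c's own z axis and vertical below 0.1 rad and linear speed of box_c below 0.02 m/s)))), for 0.2 s.
3. the block rests on the sprung bed in the vise (value of joint bed between 0.0028 and 0.0075 m and velocity of joint bed between -0.01 and 0.01 m/s), for 0.3 s.
At the end, for the whole second after the job is handed in: Block at rest between the vise jaws, its weight on the bed (pressed 2.8 to 7.5 mm); the heavy box's lid on the mat (centre at most 20 mm past its edge); the other two lids on (within 12 mm); all three boxes upright (0.1 rad), at rest, centres over the board (all of step 3 and (((x of lid_a in the frame of mat between -0.15 and 0.15 m and y of lid_a in the frame of mat between -0.08 and 0.08 m and height (world z) of lid_a below 0.05 m and linear speed of lid_a below 0.02 m/s) and (distance between lid_b and rim_b below 0.012 m and angle between lid_b's own z axis and vertical below 0.1 rad) and (distance between lid_c and rim_c below 0.012 m and angle between lid_c's own z axis and vertical below 0.1 rad)) or ((x of lid_b in the frame of mat between -0.15 and 0.15 m and y of lid_b in the frame of mat between -0.08 and 0.08 m and height (world z) of lid_b below 0.05 m and linear speed of lid_b below 0.02 m/s) and (distance between lid_a and rim_a below 0.012 m and angle between lid_a's own z axis and vertical below 0.1 rad) and (distance between lid_c and rim_c below 0.012 m and angle between lid_c's own z axis and vertical below 0.1 rad)) or ((x of lid_c in the frame of mat between -0.15 and 0.15 m and y of lid_c in the frame of mat between -0.08 and 0.08 m and height (world z) of lid_c below 0.05 m and linear speed of lid_c below 0.02 m/s) and (distance between lid_a and rim_a below 0.012 m and angle between lid_a's own z axis and vertical below 0.1 rad) and (distance between lid_b and rim_b below 0.012 m and angle between lid_b's own z axis and vertical below 0.1 rad))) and x of box_a in the frame of board between -0.11 and 0.11 m and y of box_a in the frame of board between -0.18 and 0.18 m and z of each of box_a, box_b, box_c in the frame of board below 0.02 m and angle between each of box_a, box_b, box_c's own z axis and vertical below 0.1 rad and linear speed of each of box_a, box_b, box_c below 0.02 m/s and x of box_b in the frame of board between -0.11 and 0.11 m and y of box_b in the frame of board between -0.18 and 0.18 m and x of box_c in the frame of board between -0.11 and 0.11 m and y of box_c in the frame of board between -0.18 and 0.18 m); the robot touches nothing.
It fails at once if a second box is opened (only the heavy one may be) ((distance between lid_a and rim_a above 0.03 m and distance between lid_b and rim_b above 0.03 m) or (distance between lid_a and rim_a above 0.03 m and distance between lid_c and rim_c above 0.03 m) or (distance between lid_b and rim_b above 0.03 m and distance between lid_c and rim_c above 0.03 m)).
It fails at once if a box is tipped more than 0.6 rad (angle between any of box_a, box_b, box_c's own z axis and vertical above 0.6 rad).
It fails at once if the bed is slammed or pressed down more than 12.5 mm (value of joint bed above 0.0125 m).
It fails at once if a bystander is moved more than 40 mm (distance of any of jar, wrench, screwdriver, oil, carton, collar from where it was at the start of the episode above 0.04 m).
It also fails if it takes over 72 s, if anything falls off the work surface, if the arm or the gripper's body presses on something with over 40 N, if the wrist force passes 120 N, or if a joint passes its speed limit or range.

### The arm

A 6-joint arm with a two-finger parallel gripper is mounted at the origin on the work surface. World frame = base frame: x ahead of the robot, y to its left, z up, the work surface at z = 0. Lengths are in mm, angles in rad, forces in N, time in s.
With the tool pointing down it reaches from about 275 to 975 mm from the base axis. Payload 8.4 kg.
Tool frame: the origin (TCP) lies midway between the tips of the shut fingers; the grasp point (between the pads) lies 19 mm behind it; z points along the fingers, y is the line along which they close (so a half turn about z gives the same grasp; the last joint's range is limited). The gripper opens to 92 mm and grips with 3 to 60 N. Pads are 20 mm wide; open, the fingers measure 128 mm over their backs; the gripper's body (75 mm by 189 mm) begins 69 mm behind the grasp point.
Start: joints at [1.158, 0.353, 1.633, -0, 1.155, -0.002], TCP at [249.588, 573.004, 214.583] pointing down, gripper open.
Joint ranges: [-2.63, 2.63], [-0.92, 2.1], [0.06, 2.66], [-1.3, 4.44], [0, 2.69], [-3.02, 3.02]. Speed limits (rad/s): [2.22, 2.22, 2.79, 3.14, 3.14, 3.14].

### API

Orientations are given as a rotation vector (axis times angle).
In Python, from cell import r gives the robot as it stands.
- The arm moves only by the tool jog_arm, never from a script. Its argument "moves" is a list of rows, each a list of 5 numbers: the shift along the world's x, y, z in units of 25 mm (1.0 is 25 mm), then the turn about the world's z in degrees, then the finger opening in mm, from 0 to 91.9. In form: [[dx, dy, dz, turn, fingers], ...]. A call has 1 to 20 rows; each row shifts and turns the commanded pose from where the row before left it; what a row does not reach is not made up. A row lasts 1/12 s, in which the tool goes at most 41.7 mm and 7.16 degrees, less where a joint would pass 70% of its speed; a pose out of reach is approached as far as the arm can. A call is refused whole if a number of a shift passes 1 or a number of a turn 7.16, either way. A call with a gripper value outside its range is refused whole. The fingers move at their own pace and stop on an object; "grip_force" is the grip in N (left out, the last holds). Time passes only in rows, so rows that do not move let the fingers close. It gives the time, the measured TCP pose, the force, the opening and the grip force at its end, in the units of the state.
- r.get_obs(): the state, without advancing time (a new reading comes with each control period).
- r.capture(name): name is "scene" or "top"; returns a dict with "img" (480x640x3 uint8, blue, green, red), "camera_matrix" (3x3 intrinsics, pixels), "world_to_cam" (4x4, takes a point from world to camera coordinates). Camera axes: x right, y down, z forward; pixel columns grow to the right and rows downward; lengths in mm; the calibration is good to about 2 mm. A picture is of the moment at which its call begins. There is no depth.
- r.job_done(): hands the job in; it is judged then, once.
The state is a dict: "t": time; "joint_pos": joint angles; "qd": joint speeds; "effort": joint torques, N m; "ee_pos": TCP position; "tool_rot": TCP orientation; "wrist_force": force on the tool from outside, world axes, zero at the start; "torque": the same for the moment, N m; "opening": finger opening in mm; "grasp_force": force on a finger pad.
Only numpy, scipy, OpenCV 4.12 (cv2) and the standard library are available. Lean on these libraries where they do the work, as an engineer would, in place of code of your own. Each camera call takes 0.05 s, during which the arm holds its last target. There are 200 camera calls.

## Working session

There is one attempt and no reset: what is moved stays moved. The work goes in short steps, Python scripts to look and compute and a tool call to move; the robot and the scene stay as the last step left them, time stands still between calls to the robot, and variables do not carry over. Pictures are saved under pics/ and viewed, at most 10 in all, crops included, and the job is handed in when it is done.

Besides the shell and the picture viewer there is one more tool, called after ">>>" by a JSON object that holds its "name" and its "arguments", one argument or row to a line. jog_arm: Moves the arm, as the interface text tells. Its arguments: {"type":"object","properties":{"moves":{"type":"array"},"grip_force":{"type":"number"}},"required":["moves"]}

```bash
mkdir -p pics; ls; python3 - <<'E'
from cell import r
import cv2,numpy as np
for n in("scene","top"):
    c=r.capture(n); cv2.imwrite(f"pics/{n}0.png",c["img"]); print(n,c["camera_matrix"].tolist(),np.round(c["world_to_cam"],3).tolist())
o=r.get_obs();print(o)
E
```

```text
pics
scene [[521.9618406304864, 0.0, 319.6567651256199], [0.0, 521.9618406304864, 231.26724975582655], [0.0, 0.0, 1.0]] [[0.701, 0.713, 0.024, -462.697], [0.409, -0.374, -0.832, -106.423], [-0.584, 0.593, -0.554, 1501.46], [0.0, 0.0, 0.0, 1.0]]
top [[461.31864526696546, 0.0, 326.7814848475371], [0.0, 461.31864526696546, 242.0598450586537], [0.0, 0.0, 1.0]] [[-0.026, -0.999, -0.019, 149.339], [-0.995, 0.027, -0.094, 531.009], [0.094, 0.016, -0.995, 1134.031], [0.0, 0.0, 0.0, 1.0]]
{'t': 0.1, 'joint_pos': array([ 1.15758111e+00,  3.53576207e-01,  1.63400318e+00,  4.05163440e-06,
        1.15522386e+00, -2.39287707e-03]), 'qd': array([ 0.00051358, -0.0015543 , -0.00254684, -0.00134662,  0.00025308,
        0.00173741]), 'effort': array([-1.02735808e-03, -5.94903052e+01, -3.34930086e+01,  6.99212495e-02,
        1.83952233e-02, -3.50931214e-05]), 'ee_pos': array([249.42738041, 572.61134359, 213.96466162]), 'tool_rot': array([-6.40740447e-01, -3.07529846e+00,  1.85934635e-03]), 'wrist_force': array([ 0.26071305,  0.72024515, -0.28482423]), 'torque': array([-0.05807285, -0.0463535 ,  0.0346222 ]), 'grasp_force': 0.0, 'opening': 92.19225579644745}
```

View pics/top0.png

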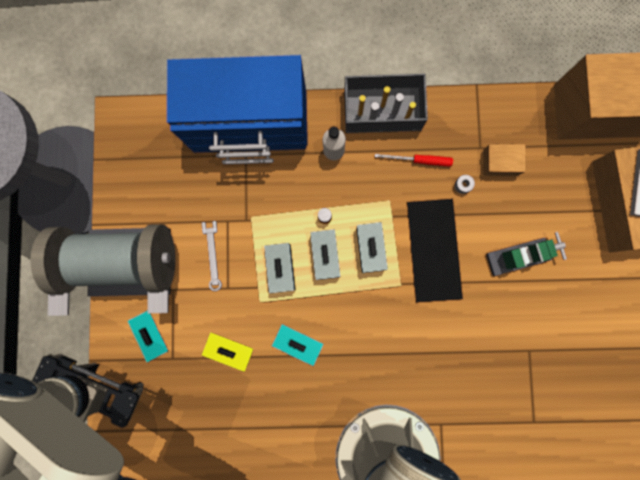

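View pics/scene0.png

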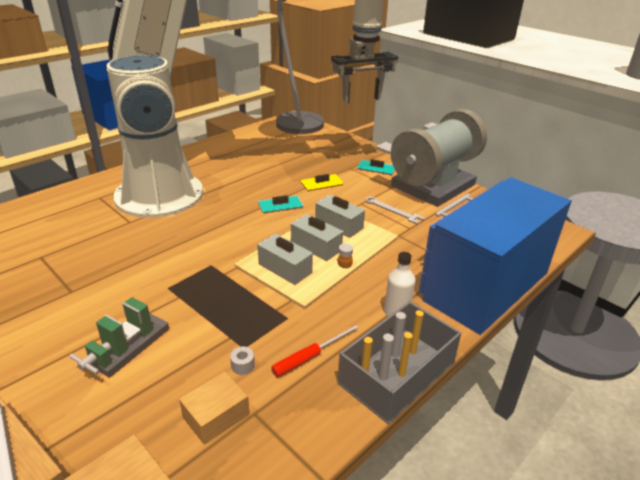

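The top view shows grey boxes with black grips at about (279,268), (324,255) and (371,247). The look-alikes to leave alone are turquoise at (148,337) and (297,345), and yellow at (227,352). I choose the three grey lids on the plywood. Also visible are the mat at (435,250), the vise at (528,255) and the jar at (325,216).

```bash
cat > h.py <<'E'
import numpy as np,cv2
from cell import r
def ray(c,uv,z):
    W=c["world_to_cam"];R=W[:3,:3];t=W[:3,3];C=-R.T@t
    uv=np.atleast_2d(np.asarray(uv,float))
    d=np.c_[uv,np.ones(len(uv))]@np.linalg.inv(c["camera_matrix"]).T@R
    return C+d*((z-C[2])/d[:,2])[:,None]
def proj(c,p):
    W=c["world_to_cam"];q=W[:3,:3]@np.asarray(p,float)+W[:3,3];k=c["camera_matrix"]@q;return k[:2]/k[2]
def blobs(m,amin):
    n,l,s,ce=cv2.connectedComponentsWithStats(m.astype(np.uint8))
    for i in range(1,n):
        if s[i,4]>=amin: yield (l==i),ce[i],s[i]
def rect(c,m,z):
    """min-area rectangle of the mask cast on plane z: centre, sizes, yaw of the long side"""
    k,_=cv2.findContours(m.astype(np.uint8),cv2.RETR_EXTERNAL,cv2.CHAIN_APPROX_NONE)
    p=ray(c,max(k,key=len)[:,0,:],z)[:,:2].astype(np.float32)
    (x,y),_,_=R=cv2.minAreaRect(p);b=cv2.boxPoints(R);e=[b[1]-b[0],b[2]-b[1]]
    e.sort(key=lambda v:-np.hypot(*v));a=np.degrees(np.arctan2(e[0][1],e[0][0]))%180
    return np.round([x,y,np.hypot(*e[0]),np.hypot(*e[1]),a],1)
def box(img,x0,y0,x1,y1):
    m=np.zeros(img.shape[:2],bool);m[y0:y1,x0:x1]=1;return m
E
python3 - <<'E'
from h import *
c=r.capture("top");im=c["img"];hsv=cv2.cvtColor(im,cv2.COLOR_BGR2HSV);H,S,V=[hsv[...,i] for i in range(3)]
W=c["world_to_cam"];print("cam",-W[:3,:3].T@W[:3,3])
cv2.imwrite("pics/t_boxes.png",cv2.resize(im[195:310,240:580],None,fx=2.3,fy=2.3,interpolation=cv2.INTER_CUBIC))
roi=box(im,240,195,470,310)
for m,ce,s in blobs((V<60)&roi,30):
    print("black",ce.round(1),s[4],rect(c,m,3 if s[4]>1000 else 90))
for m,ce,s in blobs((S<70)&(V>90)&roi,300): print("grey",ce.round(1),s[4],rect(c,m,70))
for m,ce,s in blobs((H>40)&(H<85)&(S>80)&box(im,480,220,580,290),20): print("green",ce.round(1),s,rect(c,m,87))
m=((S>60)&(H>18)&(H<35)&(V>150)&box(im,240,195,410,310))|((S<90)&box(im,262,220,388,295))
m=cv2.morphologyEx(m.astype(np.uint8),cv2.MORPH_CLOSE,np.ones((9,9)))
for q,ce,s in blobs(m,2000): print("board",ce,s,rect(c,q,12))
E
```

```text
cam [ 425.68570003  116.24297249 1181.34583533]
black [434.2 250.3] 4474 [ 510.2 -136.9  253.6  116.2    2.6]
black [371.7 246.8] 91 [515.1  27.9  40.4  12.6   5.1]
black [324.5 253.9] 75 [500.5 140.5  39.1  10.5   4.9]
black [277.7 267.5] 89 [471.2 251.9  40.9  12.    5.4]
grey [371.5 247. ] 1132 [516.2  26.9 117.3  62.6   5.3]
grey [324.9 254.1] 1113 [502.  139.9 116.9  61.3   5. ]
grey [279.  267.5] 1128 [472.6 251.3 116.8  63.    5. ]
green [547.3 249.3] [539 240  18  21 260] [ 497.5 -386.    44.2   33.7   14.5]
green [533.9 252.8] [529 246  10  15  84] [ 490.  -353.1   37.3   12.7   14.6]
green [513.2 258.7] [503 249  21  20 299] [ 476.4 -303.7   43.3   40.4   14.8]
board [325.09285419 251.41850475] [  251   201   151   101 12105] [514.3 141.  361.6 221.1  95.1]
```

View pics/t_boxes.png

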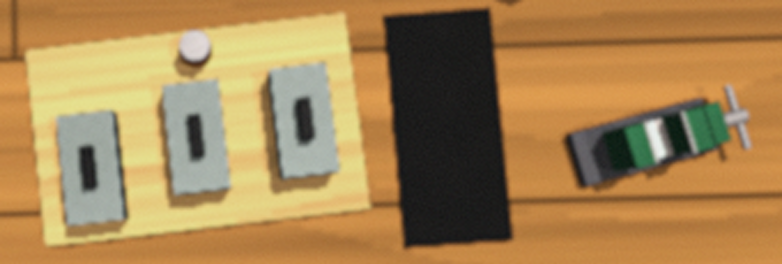

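>>> {"name": "jog_arm", "arguments": {
  "moves": [
    [0.64,-0.92,-0.2,2.04,91.9],
    [0.64,-0.92,-0.2,2.04,91.9],
    [0.64,-0.92,-0.2,2.04,91.9],
    [0.64,-0.92,-0.2,2.04,91.9],
    [0.64,-0.92,-0.2,2.04,91.9],
    [0.64,-0.92,-0.2,2.04,91.9],
    [0.64,-0.92,-0.2,2.04,91.9],
    [0.64,-0.92,-0.2,2.04,91.9],
    [0.64,-0.92,-0.2,2.04,91.9],
    [0.64,-0.92,-0.2,2.04,91.9],
    [0.64,-0.92,-0.2,2.04,91.9],
    [0.64,-0.92,-0.2,2.04,91.9],
    [0.64,-0.92,-0.2,2.04,91.9],
    [0.64,-0.92,-0.2,2.04,91.9],
    [0,0,0,0,91.9],
    [0,0,0,0,91.9]
  ],
  "grip_force": 30
}}

```text
t: 1.48
ee_pos: [473.8, 250.0, 144.1]
tool_rot: [0.133, -3.138, 0.0]
wrist_force: [0.3, 0.2, 0.9]
opening: 92.1
grasp_force: 0.0
```

>>> {"name": "jog_arm", "arguments": {
  "moves": [
    [0,0.06,-0.6,0,91.9],
    [0,0,-0.6,0,91.9],
    [0,0,-0.6,0,91.9],
    [0,0,-0.6,0,91.9],
    [0,0,-0.6,0,91.9],
    [0,0,-0.6,0,91.9],
    [0,0,-0.6,0,91.9],
    [0,0,0,0,91.9],
    [0,0,0,0,58],
    [0,0,0,0,50],
    [0,0,0,0,50],
    [0,0,0,0,50],
    [0,0,0,0,50],
    [0,0,0,0,50],
    [0,0,0,0,50]
  ]
}}

```text
t: 2.73
ee_pos: [474.0, 252.7, 40.3]
tool_rot: [-0.138, 3.138, 0.001]
wrist_force: [-1.3, 0.5, 6.9]
opening: 59.9
grasp_force: 30.0
```

>>> {"name": "jog_arm", "arguments": {
  "moves": [
    [0,0,0.2,0,50],
    [0,0,0.2,0,50],
    [0,0,0.2,0,50],
    [0,0,0.2,0,50],
    [0,0,0.2,0,50],
    [0,0,0.2,0,50],
    [0,0,0,0,50],
    [0,0,0,0,50],
    [0,0,0,0,50],
    [0,0,0,0,50],
    [0,0,0,0,50],
    [0,0,0,0,50]
  ]
}}

```text
t: 3.73
ee_pos: [473.4, 252.4, 69.3]
tool_rot: [0.138, -3.138, 0.0]
wrist_force: [-0.2, 0.1, -7.5]
opening: 59.7
grasp_force: 30.0
```

```bash
python3 - <<'E'
from h import *
o=r.get_obs();print(o["ee_pos"],o["wrist_force"],o["torque"],o["opening"])
cv2.imwrite("pics/s1.png",r.capture("scene")["img"][150:330,200:440])
E
```

```text
[473.41795248 252.40737527  69.32726976] [-0.22309961  0.14265888 -7.46423112] [0.059708   0.0135066  0.02166789] 59.739861571642116
```

The left box at pixel (279,268) reads 7.5 N, so it is the heavy one. I'm setting it back down.

>>> {"name": "jog_arm", "arguments": {
  "moves": [
    [0,0,-0.2,0,50],
    [0,0,-0.2,0,50],
    [0,0,-0.2,0,50],
    [0,0,-0.2,0,50],
    [0,0,-0.2,0,50],
    [0,0,-0.1,0,50],
    [0,0,-0.07,0,50],
    [0,0,0,0,50],
    [0,0,0,0,50],
    [0,0,0,0,75],
    [0,0,0,0,91.9],
    [0,0,0,0,91.9],
    [0,0,0,0,91.9],
    [0,0,0,0,91.9],
    [0,0,0.5,0,91.9],
    [0,0,0.9,0,91.9],
    [0,0,0.9,0,91.9],
    [0,0,0.9,0,91.9],
    [0,0,0.9,0,91.9],
    [0,0,0,0,91.9]
  ]
}}

```text
t: 5.45
ee_pos: [475.9, 253.8, 147.0]
tool_rot: [-0.138, 3.133, 0.004]
wrist_force: [2.5, 0.8, 0.3]
opening: 91.9
grasp_force: 0.0
```

```bash
python3 - <<'E'
from h import *
o=r.get_obs();print(o["ee_pos"],o["wrist_force"],o["joint_pos"],o["opening"])
c=r.capture("scene");im=c["img"];hsv=cv2.cvtColor(im,cv2.COLOR_BGR2HSV);H,S,V=[hsv[...,i] for i in range(3)]
for p in((473,252),(501,140),(515.5,27.5)):
    print(p,proj(c,(*p,90)).round(1))
for m,ce,s in blobs((V<60)&box(im,250,180,370,270),20): print("black",ce.round(1),s,rect(c,m,80))
cv2.imwrite("pics/s2.png",cv2.resize(im[150:330,200:440],None,fx=3,fy=3))
E
```

```text
[475.93458328 253.77132218 147.04864893] [2.47866207 0.82308194 0.3181455 ] [ 4.87079335e-01  2.95284084e-01  1.88539293e+00 -3.61413567e-06
  9.54350436e-01 -1.17144566e+00] 91.90069678773774
(473, 252) [339.6 198.9]
(501, 140) [315.7 219.1]
(515.5, 27.5) [284.1 239.8]
black [280.9 200.3] [274 198  14   5  45] [365.3 147.8  37.   16.7  63.8]
black [338.7 202.3] [334 198  12   9  47] [471.1 249.2  47.5  16.1 168.9]
```

View pics/s2.png

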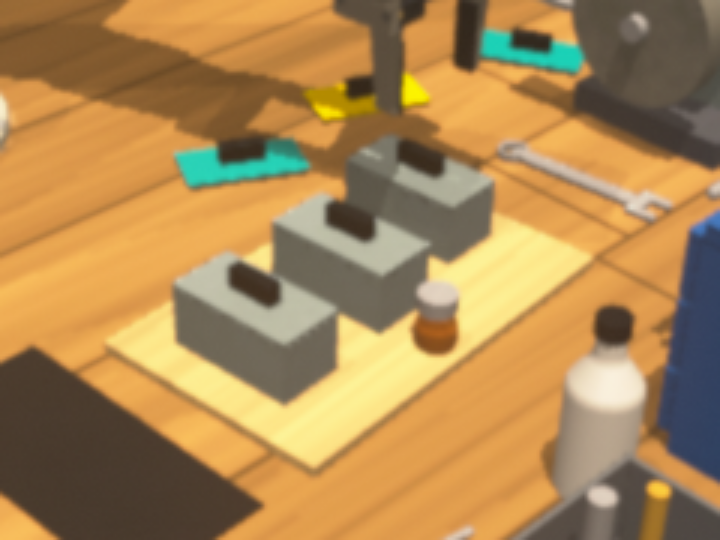

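The heavy box is back and closed, and the other boxes and the jar are undisturbed. The heavy lid's grip is at crop (421,157), as predicted. Next I grip it.

>>> {"name": "jog_arm", "arguments": {
  "moves": [
    [0,0,0,0,45],
    [0,0,-0.5,0,45],
    [0,0,-0.5,0,45],
    [0,0,-0.5,0,45],
    [0,0,-0.5,0,45],
    [0,0,-0.4,0,45],
    [0,0,-0.34,0,45],
    [0,0,0,0,45],
    [0,0,0,0,30],
    [0,0,0,0,10],
    [0,0,0,0,8],
    [0,0,0,0,8],
    [0,0,0,0,8],
    [0,0,0,0,8]
  ],
  "grip_force": 20
}}

```text
t: 6.67
ee_pos: [473.9, 252.7, 74.8]
tool_rot: [-0.138, 3.138, 0.001]
wrist_force: [-0.1, 0.3, 3.2]
opening: 13.9
grasp_force: 20.0
```

>>> {"name": "jog_arm", "arguments": {
  "moves": [
    [0,0,0.4,0,8],
    [0,0,0.8,0,8],
    [0,0,0.8,0,8],
    [0.1,-0.46,0.4,0,8],
    [0.24,-0.94,0,0,8],
    [0.24,-0.94,0,0,8],
    [0.24,-0.94,0,0,8],
    [0.24,-0.94,0,0,8],
    [0.24,-0.94,0,0,8],
    [0.24,-0.94,0,0,8],
    [0.24,-0.94,0,0,8],
    [0.24,-0.94,0,0,8],
    [0.24,-0.94,0,0,8],
    [0.24,-0.94,0,0,8],
    [0.24,-0.94,0,0,8],
    [0.24,-0.94,0,0,8],
    [0.24,-0.94,0,0,8],
    [0.24,-0.94,0,0,8],
    [0.24,-0.94,0,0,8],
    [0.14,-0.9,0,0,8]
  ]
}}

```text
t: 8.33
ee_pos: [569.5, -136.1, 134.6]
tool_rot: [-0.137, 3.138, -0.0]
wrist_force: [0.3, -0.3, -1.2]
opening: 13.5
grasp_force: 20.0
```

>>> {"name": "jog_arm", "arguments": {
  "moves": [
    [0,0,-0.7,0,8],
    [0,0,-0.9,0,8],
    [0,0,-0.9,0,8],
    [0,0,-0.9,0,8],
    [0,0,-0.7,0,8],
    [0,0,-0.3,0,8],
    [0,0,-0.2,0,8],
    [0,0,0,0,8],
    [0,0,0,0,8]
  ]
}}

```text
t: 9.08
ee_pos: [570.0, -134.3, 20.1]
tool_rot: [-0.137, 3.138, -0.0]
wrist_force: [-1.1, -0.1, -1.2]
opening: 13.7
grasp_force: 20.0
```

>>> {"name": "jog_arm", "arguments": {
  "moves": [
    [0,0,-0.08,0,8],
    [0,0,-0.05,0,8],
    [0,0,0,0,8],
    [0,0,0,0,30],
    [0,0,0,0,45],
    [0,0,0,0,45],
    [0,0,0,0,45],
    [0,0,0.4,0,45],
    [0,0,0.9,0,50],
    [0,0,1,0,60],
    [0,0,1,0,60],
    [0,0,1,0,60],
    [-0.2,0.8,0.5,-7,60],
    [-0.24,0.94,0.5,-7,60],
    [-0.24,0.94,0,-7,60],
    [-0.24,0.94,0,-7,60]
  ]
}}

```text
t: 10.42
ee_pos: [546.9, -42.8, 150.4]
tool_rot: [0.636, 3.074, 0.001]
wrist_force: [0.7, -0.1, -0.7]
opening: 60.3
grasp_force: 0.0
```

>>> {"name": "jog_arm", "arguments": {
  "moves": [
    [-0.24,0.94,0,-7,60],
    [-0.24,0.94,0,-7,60],
    [-0.24,0.94,0,-7,60],
    [-0.24,0.94,0,-7,60],
    [-0.24,0.94,0,-7,60],
    [-0.24,0.94,0,-7,60],
    [-0.24,0.94,0,-7,60],
    [-0.24,0.94,0,-7,60],
    [-0.24,0.94,0,-6,60]
  ]
}}

```text
t: 11.17
ee_pos: [492.2, 169.1, 149.4]
tool_rot: [2.129, 2.31, 0.001]
wrist_force: [0.6, 0.5, 0.1]
opening: 60.2
grasp_force: 0.0
```

```bash
python3 - <<'E'
from h import *
o=r.get_obs();print(o["ee_pos"],o["tool_rot"],o["wrist_force"])
c=r.capture("top");im=c["img"]
cv2.imwrite("pics/t3.png",cv2.resize(im[195:310,240:580],None,fx=2.3,fy=2.3,interpolation=cv2.INTER_CUBIC))
E
```

```text
[492.17232386 169.12291817 149.3693962 ] [2.12904544e+00 2.30976238e+00 7.79991288e-04] [0.59802895 0.46813241 0.05257909]
```

View pics/t3.png

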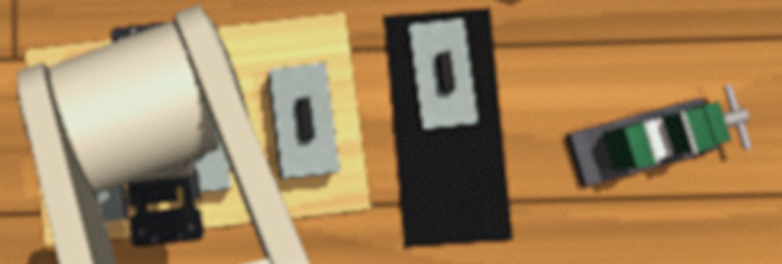

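The lid lies on the mat at crop (443,75). Continuing to above the open box.

>>> {"name": "jog_arm", "arguments": {
  "moves": [
    [-0.2,0.83,0,0,60],
    [-0.2,0.83,0,0,60],
    [-0.2,0.83,0,0,60],
    [-0.15,0.75,0,0,60],
    [0,0,0,0,60],
    [0,0,0,0,60],
    [0,0,0,0,60]
  ]
}}

```text
t: 11.8
ee_pos: [473.8, 248.5, 148.8]
tool_rot: [2.121, 2.317, -0.0]
wrist_force: [0.3, 0.0, -0.1]
opening: 60.1
grasp_force: 0.0
```

```bash
python3 - <<'E'
from h import *
c=r.capture("scene");im=c["img"]
o=r.get_obs();print(o["ee_pos"])
print(proj(c,(473,252,66)),proj(c,(*o["ee_pos"][:2],66)))
cv2.imwrite("pics/s3.png",cv2.resize(im[120:270,260:420],None,fx=4,fy=4,interpolation=cv2.INTER_CUBIC))
E
```

```text
[473.90729578 248.20938078 148.78904975]
[339.20983288 206.97526788] [338.44353918 207.62423046]
```

View pics/s3.png

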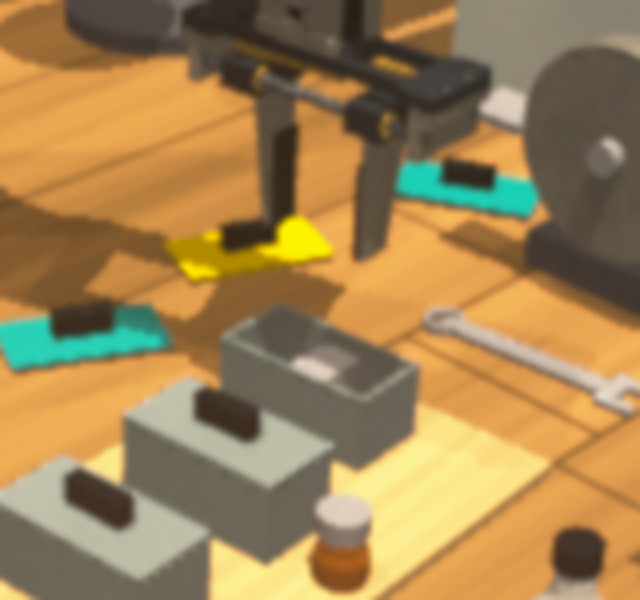

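The open box's rim centre is at crop (319,351), as predicted, and the bright block is in the middle. Descending.

>>> {"name": "jog_arm", "arguments": {
  "moves": [
    [0,0.12,-0.6,0,54],
    [0,0,-0.6,0,54],
    [0,0,-0.6,0,54],
    [0,0,-0.5,0,54],
    [0,0,-0.5,0,54],
    [0,0,-0.5,0,54],
    [0,0,-0.5,0,54],
    [0,0,-0.5,0,54],
    [0,0,-0.4,0,54],
    [0,0,-0.2,0,54],
    [0,0,0,0,54],
    [0,0,0,0,54]
  ],
  "grip_force": 30
}}

```text
t: 12.85
ee_pos: [474.0, 251.7, 26.2]
tool_rot: [-2.122, -2.316, 0.0]
wrist_force: [-0.6, -0.5, -0.1]
opening: 54.2
grasp_force: 0.0
```

>>> {"name": "jog_arm", "arguments": {
  "moves": [
    [0,0,0,0,40],
    [0,0,0,0,25],
    [0,0,0,0,25],
    [0,0,0,0,25],
    [0,0,0,0,25],
    [0,0,0,0,25],
    [0,0,0,0,25]
  ]
}}

```text
t: 13.43
ee_pos: [473.9, 252.1, 26.5]
tool_rot: [-2.122, -2.317, -0.0]
wrist_force: [-2.2, -0.5, 6.1]
opening: 29.7
grasp_force: 30.0
```

>>> {"name": "jog_arm", "arguments": {
  "moves": [
    [0,0,0.2,0,25],
    [0,0,0.3,0,25],
    [0,0,0.4,0,25],
    [0,0,0.5,0,25],
    [0,0,0.7,0,25],
    [0,0,0.8,0,25],
    [0,0,0.8,0,25],
    [0,0,0.7,0,25],
    [0,0,0.1,0,25],
    [0,0,0,0,25]
  ]
}}

```text
t: 14.27
ee_pos: [474.6, 252.4, 140.0]
tool_rot: [2.121, 2.316, 0.004]
wrist_force: [0.3, 0.5, -4.6]
opening: 29.9
grasp_force: 30.0
```

>>> {"name": "jog_arm", "arguments": {
  "moves": [
    [0,-0.4,0,0,25],
    [-0.07,-0.85,0,0,25],
    [-0.07,-0.9,0,0,25],
    [-0.07,-0.9,0,0,25],
    [-0.07,-0.9,0,0,25],
    [-0.07,-0.9,0,0,25],
    [-0.07,-0.9,0,0,25],
    [-0.07,-0.9,0,0,25],
    [-0.07,-0.9,0,0,25],
    [-0.07,-0.9,0,0,25],
    [-0.07,-0.9,0,0,25],
    [-0.07,-0.9,0,0,25],
    [-0.07,-0.9,0,0,25],
    [-0.07,-0.9,0,0,25],
    [-0.07,-0.9,0,0,25],
    [-0.07,-0.9,0,0,25],
    [-0.07,-0.9,0,0,25],
    [-0.07,-0.9,0,0,25],
    [0,0,0,0,25],
    [0,0,0,0,25]
  ]
}}

```text
t: 15.93
ee_pos: [442.7, -140.1, 137.4]
tool_rot: [-2.123, -2.312, 0.002]
wrist_force: [0.1, 0.1, -5.4]
opening: 30.1
grasp_force: 30.0
```

```bash
python3 - <<'E'
from h import *
o=r.get_obs();print(o["ee_pos"],o["tool_rot"],o["wrist_force"],o["opening"],o["grasp_force"])
E
```

```text
[ 442.66460678 -140.05865865  137.38724656] [-2.12334365e+00 -2.31240082e+00  1.66530045e-03] [ 0.0591397   0.11781021 -5.39332479] 30.068885822773932 29.998778700828552
```

>>> {"name": "jog_arm", "arguments": {
  "moves": [
    [0,0,-0.5,0,25],
    [0,0,-0.8,0,25],
    [0,0,-0.9,0,25],
    [0,0,-0.9,0,25],
    [0,0,-0.8,0,25],
    [0,0,-0.5,0,25],
    [0,0,-0.2,0,25],
    [0,0,-0.1,0,25],
    [0,0,-0.08,0,25],
    [0,0,-0.08,0,25],
    [0,0,0,0,25],
    [0,0,0,0,25]
  ]
}}

```text
t: 16.93
ee_pos: [444.5, -139.3, 17.6]
tool_rot: [2.121, 2.316, 0.001]
wrist_force: [0.3, -0.4, -4.7]
opening: 29.8
grasp_force: 30.0
```

>>> {"name": "jog_arm", "arguments": {
  "moves": [
    [0,0,-0.06,0,25],
    [0,0,-0.05,0,25],
    [0,0,0,0,25],
    [0,0,0,0,25]
  ]
}}

```text
t: 17.27
ee_pos: [444.4, -139.4, 14.5]
tool_rot: [2.122, 2.316, 0.0]
wrist_force: [0.5, -0.1, -3.4]
opening: 29.7
grasp_force: 30.0
```

>>> {"name": "jog_arm", "arguments": {
  "moves": [
    [0,0,-0.03,0,25],
    [0,0,0,0,25],
    [0,0,0,0,45],
    [0,0,0,0,60],
    [0,0,0,0,60],
    [0,0,0.3,0,60],
    [0,0,0.8,0,75],
    [0,0,0.9,0,80],
    [0,0,0.2,7,80],
    [0,0,0,7,80],
    [0,0,0,7,80],
    [0,0,0,7,80],
    [0,0,0,7,80],
    [0,0,0,7,80],
    [0,0,0,7,80],
    [0,0,0,7,80],
    [0,0,0,7,80],
    [0,0,0,7,80],
    [0,0,0,7,80],
    [0,0,0,7,80]
  ]
}}

```text
t: 18.93
ee_pos: [444.2, -139.3, 69.1]
tool_rot: [0.017, 3.141, -0.0]
wrist_force: [-0.8, -0.8, -0.4]
opening: 80.0
grasp_force: 0.0
```

>>> {"name": "jog_arm", "arguments": {
  "moves": [
    [0,0,0,6,80],
    [0,0,0,0,80],
    [0,0,-0.4,0,80],
    [0,0,-0.8,0,80],
    [0,0,-0.5,0,80],
    [0,0,-0.3,0,80],
    [0,0,0,0,80],
    [0,0,0,0,80]
  ]
}}

```text
t: 19.6
ee_pos: [443.8, -139.2, 18.2]
tool_rot: [0.135, -3.138, -0.001]
wrist_force: [0.5, 0.4, -0.5]
opening: 80.1
grasp_force: 0.0
```

```bash
python3 - <<'E'
from h import *
o=r.get_obs();print(o["ee_pos"],o["tool_rot"],o["wrist_force"],o["opening"],o["joint_pos"])
# vise
c=r.capture("top");im=c["img"]
cv2.imwrite("pics/t4.png",cv2.resize(im[200:310,480:575],None,fx=5.4,fy=5.4,interpolation=cv2.INTER_CUBIC))
c=r.capture("scene");im=c["img"]
cv2.imwrite("pics/s4.png",cv2.resize(im[275:395,65:185],None,fx=5,fy=5,interpolation=cv2.INTER_CUBIC))
E
```

```text
[ 443.77011635 -139.17246557   18.24584919] [ 1.35091028e-01 -3.13762754e+00 -6.05965706e-04] [ 0.50719372  0.35421945 -0.51947977] 80.12042720084901 [-3.07124158e-01  4.11515696e-01  2.11316676e+00 -9.15411802e-07
  6.18036591e-01 -1.96397689e+00]
```

View pics/t4.png

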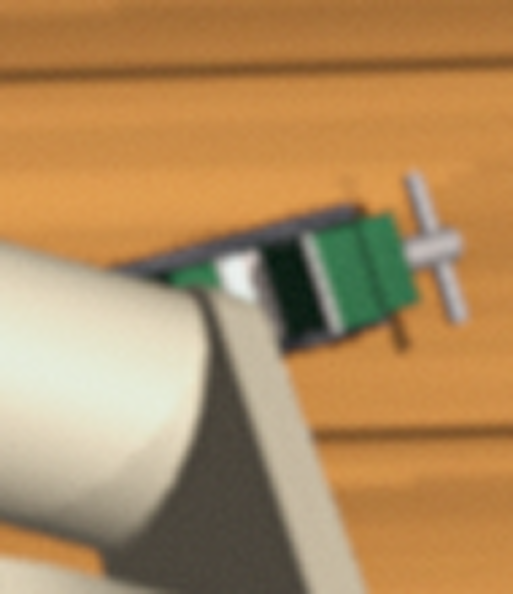

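View pics/s4.png

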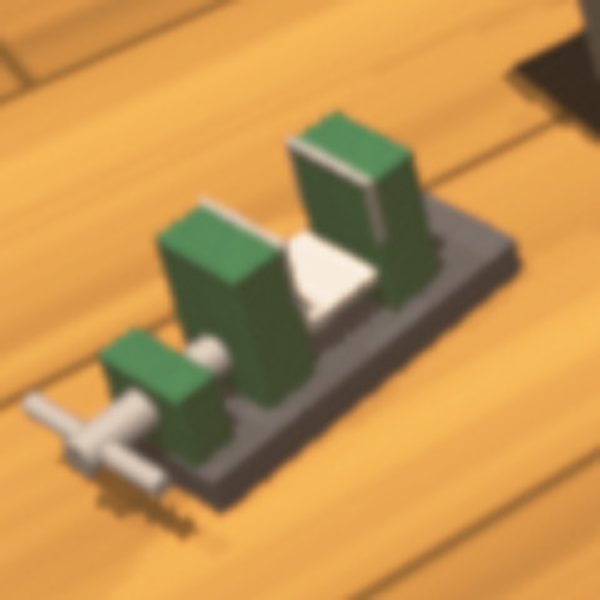

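In the scene crop, the right jaw's inner edge runs (288,143)–(370,187) and the left jaw's runs (203,200)–(285,245). In the top crop, the -y jaw's inner edge runs (302,235)–(340,335).

```bash
python3 - <<'E'
from h import *
c=r.capture("scene")
P=np.array([[288,143],[370,187],[203,200],[285,245],[338,112],[412,153],[160,240],[235,283]])/5+[65,275]
w=ray(c,P-0.4,87)[:,:2];print(w.round(1).tolist())
print("gap centre",w[:4].mean(0),"jaw centres",w[[0,1,4,5]].mean(0),w[[2,3,6,7]].mean(0),w.mean(0))
for a in range(0,8,2): d=w[a]-w[a+1];print(np.hypot(*d),np.degrees(np.arctan2(d[1],d[0])))
t=r.capture("top")
q=ray(t,np.array([[302,235],[340,335]])/5.4+[480,200]-.4,87)[:,:2];print("top -y inner",q.round(1).tolist(),q.mean(0))
# bed (white) in the first top picture, between the +y jaw top and -y jaw
im=cv2.imread("pics/top0.png");hsv=cv2.cvtColor(im,cv2.COLOR_BGR2HSV);V=hsv[...,2];S=hsv[...,1]
for m,ce,s in blobs((V>190)&(S<60)&box(im,505,240,550,275),10): print(ce,s,rect(t,m,45))
h=hsv[...,0];G=(h>40)&(h<85)&(S>80)
for m,ce,s in blobs(G&(V>95)&box(im,500,240,560,275),20): print("lit green",ce,s,rect(t,m,87))
E
```

```text
[[464.3, -333.1], [507.2, -322.8], [472.2, -370.5], [514.3, -359.9], [460.7, -310.9], [500.8, -302.1], [481.5, -391.2], [520.1, -381.8]]
gap centre [ 489.48147801 -346.56729881] jaw centres [ 483.25308999 -317.21391701] [ 497.03257211 -375.83093229] [ 490.14283105 -346.52242465]
44.164555719260875 -166.4191645420658
43.41124056473208 -165.93630004768974
41.06418014825586 -167.67822803024245
39.70472633148214 -166.27229056971896
top -y inner [[513.1, -358.7], [468.9, -372.2]] [ 490.98814728 -365.43381565]
[524.61111111 255.04166667] [521 248   8  16  72] [ 487.  -348.3   37.6   13.3    6.5]
lit green [547.38559322 249.32627119] [539 240  18  21 236] [ 497.2 -386.1   42.3   33.7   14.5]
lit green [517.74074074 257.91111111] [512 249  12  19 135] [ 478.9 -315.    42.4   17.2   14.8]
```

>>> {"name": "jog_arm", "arguments": {
  "moves": [
    [0,0,0,0,65],
    [0,0,0,0,45],
    [0,0,0,0,45],
    [0,0,0,0,45],
    [0,0,0,0,45],
    [0,0,0,0,45],
    [0,0,0,0,45]
  ],
  "grip_force": 30
}}

```text
t: 20.38
ee_pos: [444.1, -139.2, 18.7]
tool_rot: [-0.138, 3.139, 0.0]
wrist_force: [-0.3, 0.2, 2.1]
opening: 49.5
grasp_force: 30.0
```

>>> {"name": "jog_arm", "arguments": {
  "moves": [
    [0,0,0.3,0,45],
    [0,0,0.75,0,45],
    [0,0,0.85,0,45],
    [0,0,0.85,0,45],
    [0,0,0.85,0,45],
    [0.04,-0.2,0.6,-3,45],
    [0.14,-0.65,0.25,-6,45],
    [0.16,-0.75,0,-7,45],
    [0.16,-0.75,0,-7,45],
    [0.16,-0.75,0,-7,45],
    [0.16,-0.75,0,-7,45],
    [0.16,-0.75,0,-7,45],
    [0.16,-0.75,0,-7,45],
    [0.16,-0.75,0,-7,45],
    [0.16,-0.75,0,-7,45],
    [0.16,-0.75,0,-7,45],
    [0.16,-0.71,0,-6.8,45],
    [0.16,0,0,-2,45],
    [0,0,0,0,45],
    [0,0,0,0,45]
  ]
}}

```text
t: 22.05
ee_pos: [491.8, -346.5, 129.3]
tool_rot: [-1.926, -2.479, -0.0]
wrist_force: [-0.4, 0.4, -4.9]
opening: 50.0
grasp_force: 30.0
```

```bash
python3 - <<'E'
from h import *
o=r.get_obs();print(o["ee_pos"],o["tool_rot"],o["wrist_force"],o["opening"]);a=o["tool_rot"]/np.linalg.norm(o["tool_rot"])
print("closing",np.degrees(np.arctan2(2*a[1]**2-1,2*a[0]*a[1])),"joint",o["joint_pos"])
c=r.capture("scene");im=c["img"];e=o["ee_pos"]
th=np.radians(14.2);X=np.array([np.cos(th),np.sin(th)]);Y=np.array([-X[1],X[0]])
I=cv2.resize(im[235:395,50:210],None,fx=3.7,fy=3.7,interpolation=cv2.INTER_CUBIC)
for s,t in((1,1),(1,-1),(-1,1),(-1,-1)):
    p=e[:2]+X*25*s+Y*15*t
    for z in(e[2]-15.7,e[2]+24.3): print(s,t,round(z),((proj(c,(*p,z))-[50,235])*3.7).round())
cv2.imwrite("pics/s5.png",I)
E
```

```text
[ 491.81222576 -346.46302271  129.330134  ] [-1.92631786e+00 -2.47928932e+00 -9.24559592e-06] [-0.37039203  0.43349773 -4.94186603] 49.98603713647983
closing 14.308178645843816 joint [-6.16261845e-01  4.09921916e-01  1.75800185e+00  1.09463295e-04
  9.75581710e-01 -8.66048134e-01]
1 1 114 [318. 252.]
1 1 154 [304. 189.]
1 -1 114 [270. 288.]
1 -1 154 [254. 224.]
-1 1 114 [248. 216.]
-1 1 154 [232. 154.]
-1 -1 114 [199. 250.]
-1 -1 154 [182. 187.]
```

View pics/s5.png

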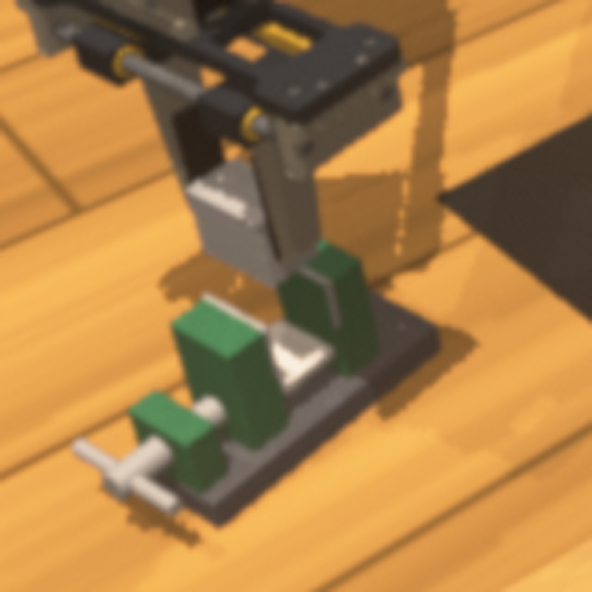

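The held block's bottom corners show at about (203,250) and (278,286), roughly 3 mm to the right of my projection. That agrees with the top-view estimate, so the target is about (487.5,-348). I'll shift, lower to just above the jaws and look.

>>> {"name": "jog_arm", "arguments": {
  "moves": [
    [-0.17,-0.06,-0.3,0,45],
    [0,0,-0.3,0,45],
    [0,0,-0.2,0,45],
    [0,0,-0.1,0,45],
    [0,0,0,0,45],
    [0,0,0,0,45]
  ]
}}

```text
t: 22.6
ee_pos: [488.3, -348.3, 107.1]
tool_rot: [-1.929, -2.479, 0.0]
wrist_force: [-0.5, -0.1, -5.3]
opening: 49.9
grasp_force: 30.0
```

```bash
python3 - <<'E'
from h import *
o=r.get_obs();print(o["ee_pos"])
c=r.capture("scene");im=c["img"];t=r.capture("top")["img"]
A=cv2.resize(im[275:375,70:170],(590,590),interpolation=cv2.INTER_CUBIC)
B=cv2.resize(t[230:280,505:545],(200,250),interpolation=cv2.INTER_CUBIC)
I=np.zeros((590,800,3),np.uint8);I[:,:590]=A;I[:250,595:795]=B;cv2.imwrite("pics/s6.png",I)
E
```

```text
[ 488.28710627 -348.33958674  107.06919823]
```

View pics/s6.png

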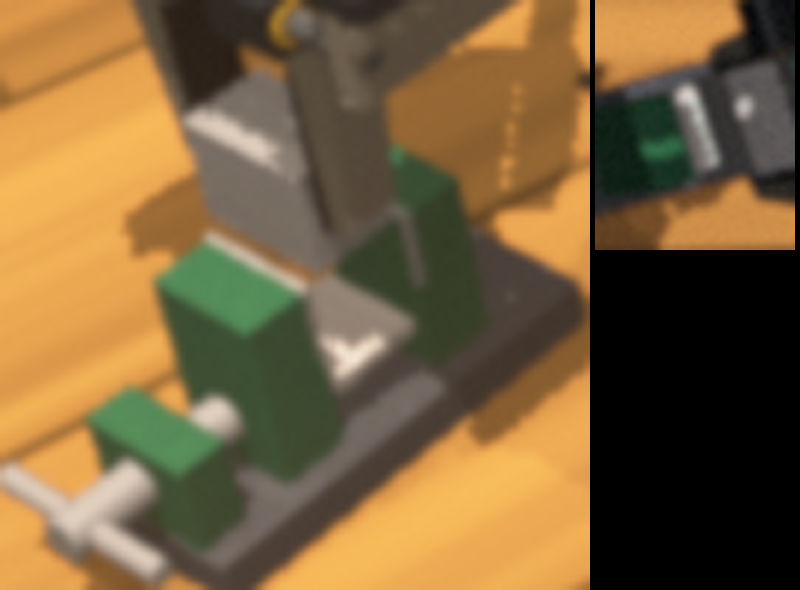

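The block's -y bottom edge runs about (206,205)–(325,270). The -y jaw's inner edge runs (207,235)–(305,290). Comparing both in the same camera.

```bash
python3 - <<'E'
from h import *
c=r.capture("scene")
f=lambda P,z: ray(c,np.array(P)/5.9+[70,275]-.4,z)[:,:2]
b=f([[206,205],[325,270]],91.4);j=f([[207,235],[305,290]],87)
th=np.radians(14.2);X=np.array([np.cos(th),np.sin(th)]);Y=np.array([-X[1],X[0]])
print(b,j); print("block edge - jaw edge: X",(b.mean(0)-j.mean(0))@X,"Y",(b-j)@Y, "len",np.hypot(*(b[0]-b[1])),np.hypot(*(j[0]-j[1])))
for n,p in(("scene gap",(489.5,-346.6)),("top gap",(486.5,-347.5))): print(n,(np.array(p)-r.get_obs()["ee_pos"][:2])@np.c_[X,Y])
im=c["img"];hsv=cv2.cvtColor(im,cv2.COLOR_BGR2HSV)
E
```

```text
[[ 463.12551494 -366.48660408]
 [ 515.16638826 -353.56997342]] [[ 471.12302496 -370.94810941]
 [ 514.28890112 -360.50463186]]
block edge - jaw edge: X -2.0534549662789825 Y [6.28703387 6.5075183 ] len 53.619882905505136 44.41124956989843
scene gap [1.36816238 1.7507999 ]
top gap [-1.76095032  1.61422124]
```

```bash
python3 - <<'E'
from h import *
c=r.capture("scene");im=c["img"];S=cv2.cvtColor(im,cv2.COLOR_BGR2HSV)[...,1]
for u in(105,108,111,114,117,120): print(u,[(v,int(S[v,u]),int(im[v,u].max())) for v in range(307,326)])
for v in(298,301,304,307): print("row",v,[(u,int(S[v,u])) for u in range(98,110)])
e=r.get_obs()["ee_pos"]
th=np.radians(14.3);X=np.array([np.cos(th),np.sin(th)]);Y=np.array([-X[1],X[0]])
print("pred block -x,-y bottom / +x,-y bottom",[proj(c,(*(e[:2]+s*25*X-15*Y),e[2]-15.7)).round(1) for s in(-1,1)])
E
```

```text
105 [(307, 56, 122), (308, 62, 124), (309, 73, 126), (310, 88, 130), (311, 115, 140), (312, 148, 148), (313, 141, 157), (314, 97, 173), (315, 61, 176), (316, 64, 156), (317, 86, 143), (318, 102, 140), (319, 102, 140), (320, 101, 139), (321, 101, 139), (322, 100, 140), (323, 100, 140), (324, 102, 140), (325, 100, 140)]
108 [(307, 47, 119), (308, 49, 119), (309, 47, 119), (310, 51, 119), (311, 53, 121), (312, 74, 127), (313, 117, 137), (314, 132, 151), (315, 93, 172), (316, 59, 189), (317, 45, 171), (318, 68, 151), (319, 92, 141), (320, 102, 140), (321, 100, 140), (322, 100, 140), (323, 100, 140), (324, 102, 140), (325, 102, 140)]
111 [(307, 49, 119), (308, 47, 119), (309, 49, 120), (310, 49, 119), (311, 47, 119), (312, 50, 118), (313, 59, 122), (314, 98, 138), (315, 137, 156), (316, 115, 164), (317, 70, 185), (318, 46, 193), (319, 46, 166), (320, 75, 147), (321, 99, 141), (322, 101, 141), (323, 102, 142), (324, 101, 142), (325, 102, 143)]
114 [(307, 45, 119), (308, 48, 118), (309, 47, 119), (310, 48, 118), (311, 49, 119), (312, 47, 119), (313, 47, 119), (314, 51, 119), (315, 69, 122),
[... 751 characters left out ...]
191), (324, 42, 151), (325, 67, 115)]
row 298 [(98, 162), (99, 163), (100, 156), (101, 114), (102, 60), (103, 45), (104, 45), (105, 44), (106, 43), (107, 42), (108, 40), (109, 40)]
row 301 [(98, 163), (99, 163), (100, 164), (101, 159), (102, 135), (103, 87), (104, 51), (105, 46), (106, 44), (107, 42), (108, 44), (109, 43)]
row 304 [(98, 166), (99, 166), (100, 167), (101, 170), (102, 154), (103, 103), (104, 61), (105, 49), (106, 47), (107, 49), (108, 47), (109, 45)]
row 307 [(98, 167), (99, 167), (100, 169), (101, 167), (102, 166), (103, 145), (104, 90), (105, 56), (106, 49), (107, 47), (108, 47), (109, 47)]
pred block -x,-y bottom / +x,-y bottom [array([104.2, 311.2]), array([123.2, 321.4])]
```

```bash
python3 - <<'E'
from h import *
c=r.capture("scene");e=r.get_obs()["ee_pos"]
th=np.radians(14.3);X=np.array([np.cos(th),np.sin(th)]);Y=np.array([-X[1],X[0]])
u=[108,111,114,117,120]
b=ray(c,np.c_[u,[312.5,314,315.8,317.6,319.3]],e[2]-15.7)[:,:2]@Y
j=ray(c,np.c_[u,[315.1,316.4,318.2,320,321.7]],87)[:,:2]@Y
print("block edge Y",b.round(1),"jaw",j.round(1),"ee-15",e[:2]@Y-15)
print("corner X",ray(c,[[104.7,310.4]],e[2]-15.7)[:,:2]@X,"pred",e[:2]@X-25)
E
```

```text
block edge Y [-472.2 -472.  -472.3 -472.6 -472.8] jaw [-473.8 -473.2 -473.5 -473.8 -474. ] ee-15 -473.4658764601659
corner X [361.37388615] pred 362.2782708368283
```

>>> {"name": "jog_arm", "arguments": {
  "moves": [
    [0,0.07,0,0,45],
    [0,0,-0.1,0,45],
    [0,0,-0.15,0,45],
    [0,0,-0.15,0,45],
    [0,0,-0.15,0,45],
    [0,0,0,0,45],
    [0,0,0,0,45],
    [0,0,0,0,45]
  ]
}}

```text
t: 23.52
ee_pos: [488.4, -346.8, 93.5]
tool_rot: [-1.929, -2.479, 0.0]
wrist_force: [-0.2, -1.0, -5.2]
opening: 49.9
grasp_force: 30.0
```

>>> {"name": "jog_arm", "arguments": {
  "moves": [
    [0,0,-0.15,0,45],
    [0,0,-0.2,0,45],
    [0,0,-0.2,0,45],
    [0,0,-0.2,0,45],
    [0,0,-0.15,0,45],
    [0,0,-0.1,0,45],
    [0,0,-0.1,0,45],
    [0,0,0,0,45],
    [0,0,0,0,45],
    [0,0,0,0,45]
  ]
}}

```text
t: 24.35
ee_pos: [488.5, -346.9, 66.3]
tool_rot: [1.929, 2.479, 0.0]
wrist_force: [-0.1, 0.0, -4.8]
opening: 49.6
grasp_force: 30.0
```

>>> {"name": "jog_arm", "arguments": {
  "moves": [
    [0,0,-0.08,0,45],
    [0,0,-0.08,0,45],
    [0,0,-0.05,0,45],
    [0,0,-0.04,0,45],
    [0,0,-0.04,0,45],
    [0,0,0,0,45],
    [0,0,0,0,45],
    [0,0,0,0,45]
  ]
}}

```text
t: 25.02
ee_pos: [488.3, -346.7, 58.9]
tool_rot: [-1.929, -2.479, 0.0]
wrist_force: [0.5, 0.8, -3.0]
opening: 49.9
grasp_force: 30.0
```

>>> {"name": "jog_arm", "arguments": {
  "moves": [
    [0,0,-0.03,0,45],
    [0,0,-0.03,0,45],
    [0,0,-0.03,0,45],
    [0,0,0,0,45],
    [0,0,0,0,45],
    [0,0,0,0,45]
  ]
}}

```text
t: 25.52
ee_pos: [488.4, -346.8, 56.7]
tool_rot: [1.929, 2.479, -0.0]
wrist_force: [-0.7, 0.0, 0.0]
opening: 49.7
grasp_force: 30.0
```

>>> {"name": "jog_arm", "arguments": {
  "moves": [
    [0,0,0,0,53],
    [0,0,0,0,58],
    [0,0,0,0,64],
    [0,0,0,0,64],
    [0,0,0,0,64],
    [0,0,0.2,0,64],
    [0,0,0.6,0,64],
    [0,0,0.8,0,64],
    [0,0,0.9,0,64],
    [0,0,0.9,0,64],
    [0,0,0.9,0,64],
    [-0.3,0.9,0.5,0,64],
    [-0.5,0.9,0,0,64],
    [-0.5,0.9,0,0,64],
    [-0.5,0.9,0,0,64],
    [-0.5,0.9,0,0,64],
    [-0.5,0.9,0,0,64],
    [-0.5,0.9,0,0,64],
    [0,0,0,0,64],
    [0,0,0,0,64]
  ]
}}

```text
t: 27.18
ee_pos: [405.7, -188.7, 177.2]
tool_rot: [1.927, 2.48, 0.0]
wrist_force: [1.6, -0.4, -0.1]
opening: 64.4
grasp_force: 0.0
```

```bash
python3 - <<'E'
from h import *
o=r.get_obs();print(o["ee_pos"],o["wrist_force"],o["opening"],o["qd"].round(3))
c=r.capture("scene");im=c["img"];th=np.radians(14.3);X=np.array([np.cos(th),np.sin(th)]);Y=np.array([-X[1],X[0]])
hsv=cv2.cvtColor(im,cv2.COLOR_BGR2HSV)
# predicted top corners of the seated block (z=81) and low-saturation blob near them
for z in(81,):
    P=[proj(c,(*(np.array([488.4,-346.8])+s*25*X+t*15*Y),z)).round(0) for s,t in((1,1),(1,-1),(-1,-1),(-1,1))];print(P)
u,v=proj(c,(488.4,-346.8,81)).astype(int)
for m,ce,s in blobs((hsv[...,1]<75)&box(im,u-25,v-22,u+25,v+22),40): print(ce.round(1),s,rect(c,m,81))
t=r.capture("top");h2=cv2.cvtColor(t["img"],cv2.COLOR_BGR2HSV);u,v=proj(t,(488.4,-346.8,81)).astype(int);print(u,v)
for m,ce,s in blobs((h2[...,1]<75)&(h2[...,2]>100)&box(im,u-14,v-14,u+12,v+14),20): print("top",ce.round(1),s,rect(t,m,81))
E
```

```text
[ 405.70025832 -188.6920745   177.181902  ] [ 1.58895561 -0.42693101 -0.05211883] 64.35463042968432 [-0.02   0.026 -0.044 -0.004 -0.009 -0.009]
[array([138., 316.]), array([125., 325.]), array([106., 315.]), array([119., 306.])]
[128.  320.4] [105 303  42  34 748] [ 511.9 -343.3  108.    53.1    0.7]
530 253
top [532.9 253.9] [519 241  23  26 336] [ 489.3 -347.1   59.4   51.8  178.5]
```

>>> {"name": "jog_arm", "arguments": {
  "moves": [
    [0,0,0,0,64],
    [0,0,0,0,64],
    [0,0,0,0,64],
    [0,0,0,0,64]
  ]
}}

```text
t: 27.62
ee_pos: [406.0, -189.6, 176.4]
tool_rot: [-1.93, -2.479, 0.0]
wrist_force: [-0.3, -0.4, -0.3]
opening: 64.2
grasp_force: 0.0
```

```bash
python3 -c "
from cell import r
print(r.job_done())"
```

```text
the job is handed in; nothing more can be done
None
```

I handed the job in at 27.6 s with no verdict returned: the left box was the heavy one (7.5 N, first box lifted), its lid is on the mat, the block went into the vise until the bed took its weight (0 N left on the wrist), and the other two boxes were never touched.

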